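# Index the filling arm on to the open jar

## Robot

A 6-joint arm with a two-finger parallel gripper is mounted at the origin on the work surface. World frame = base frame: x ahead of the robot, y to its left, z up, the work surface at z = 0. Lengths are in m, angles in rad, forces in N, time in s.
With the tool pointing down it reaches from about 0.35 to 0.85 m from the base axis. Payload 8.1 kg.
Tool frame: the origin (TCP) lies on the mounting face of the last link; the fingertips stand 186 mm ahead of it and the grasp point (between the pads) lies 167 mm ahead of it; z points along the fingers, y is the line along which they close (so a half turn about z gives the same grasp; the last joint's range is limited). The gripper opens to 93 mm and grips with 3 to 60 N. Pads are 15 mm wide; open, the fingers measure 128 mm over their backs; the gripper's body (75 mm by 188 mm) begins 65 mm behind the grasp point.
Start: joints at [-1.34, 0.13, 1.488, -0, 1.523, -0.085], TCP at [0.186, -0.57, 0.405] pointing down, gripper open.
Joint ranges: [-2.96, 2.96], [-0.89, 2.26], [0.02, 2.5], [-1.34, 4.48], [0, 2.73], [-2.66, 2.66]. Speed limits (rad/s): [2.39, 2.39, 2.79, 3.14, 3.14, 3.14].

## Interface

Orientations are given as a rotation vector (axis times angle).
In Python, from plant import read_state, read_camera, camera_params, close_job gives the robot as it stands. The module is installed in compiled form; this text tells all that it offers.
- The arm moves only by the tool servo_tool, never from a script. Its argument "increments" is a list of rows, each an object with "slide": the shift along the tool's x, y, z in mm, a list of three; "dr": the turn, a rotation vector about the tool's x, y, z in rad, a list of three; "jaw": the closure, from 0 (fully open) to 1 (shut). In form: [{"slide": [x, y, z], "dr": [ax, ay, az], "jaw": jaw}, ...]. A call has 1 to 20 rows; each row is the pose to reach, as a shift and turn from the pose commanded when the call began, along the tool's axes at that moment; what a row does not reach only later rows make up. A row lasts 1/10 s, in which the tool goes at most 50 mm and 8.59 degrees, less where a joint would pass 70% of its speed; a pose out of reach is approached as far as the arm can. A call with a gripper value outside its range is refused whole. The fingers move at their own pace and stop on an object; "force" is the grip in N (left out, the last holds). Time passes only in rows, so rows that repeat a pose let the fingers close. It gives the time, the measured TCP pose, the force, the opening and the grip force at its end, in the units of the state.
- read_state(): the state, without advancing time (a new reading comes with each control period).
- read_camera(name): name is "side" or "top"; returns (picture, depth): 480x640x3 uint8, red, green, blue; 480x640 float32, m along the optical axis (not along the pixel's ray), 0 where there is no reading.
- camera_params(name): a dict with "fx", "fy", "cx", "cy" (pixels), "rvec" (rotation vector, rad) and "tvec" (3), from world to camera coordinates, as OpenCV has them. Camera axes: x right, y down, z forward; pixel columns grow to the right and rows downward; lengths in m; the calibration is good to about 2 mm. A picture is of the moment at which its call begins. camera_params takes no time and is no camera call.
- close_job(): hands the job in; it is judged then, once.
The state is a dict: "t": time; "q": joint angles; "dq": joint speeds; "joint_torque": joint torques, N m; "tool_pos": TCP position; "orientation": TCP orientation; "force": force on the tool from outside, world axes, zero at the start; "wrist_torque": the same for the moment, N m; "opening": finger opening in m; "gripper_force": force on a finger pad.
Only numpy, scipy, OpenCV 4.12 (cv2) and the standard library are available. Lean on these libraries where they do the work, as an engineer would, in place of code of your own. Each camera call takes 0.05 s, during which the arm holds its last target. There are 200 camera calls.

## Task

The swing arm of the jar filling fixture has to move on by one index hole, so that its spout stands over the open jar (the only jar on the fixture without a lid). Hook a fingertip under the pull ring on the arm, lift the spring pin clear of its hole, swing the arm to the next hole on the side that brings the spout over the open jar, without going past it, and let go of the ring so that the pin drops fully home there. Do it gently with a fingertip only: do not pinch or wrench the ring, and leave the jars and the things lying around as they are.

Things in the scene. Friction and masses are not known exactly. Their poses are not given: they have to be found in the camera images.
- filler: The filling fixture, fixed on the table: stainless base plate 360 x 320 mm, 12 mm thick, with a swing arm on a pivot post. Origin: on the vertical swing axis, at the table top. The base runs from 180 mm before (-x) to 180 mm beyond (+x) the axis, 160 mm to either side. Its -x side, with index plate and ring, looks to the robot's right, more or less; the jars stand on its +x side.
- hole_mid (a point): Mouth of the middle index hole, in the top of the index plate (75 mm in x, 236 mm in y, top 32 mm above the table, 84 to 160 mm before the axis). Five 13 mm holes lie on an arc of 140 mm radius about the swing axis, 0.384 rad (22 degrees, 54 mm) apart; this one is on the fixture's -x axis.
- place_mid (a point): Middle jar place (empty), on the base plate's top. Five places lie on an arc of 130 mm radius about the swing axis, 0.384 rad apart, this one on the fixture's +x axis. Each is straight across the axis from an index hole: with the pin in a hole, the spout is over the place opposite.
- swing_arm (a joint): Angle of the swing arm, rad, anticlockwise from above positive, 0 at the middle hole, where it always starts; the holes are at -0.768, -0.384, 0, 0.384, 0.768. Positive takes the spout to the fixture's +y and the ring, on the other side of the pivot, to its -y. Once unlocked it turns with light friction (0.08 N m) and stays where it is left.
- index_pin (a joint): Lift of the spring pin, m: 0 fully home in a hole, 0.024 at the upper stop. The pin (10 mm thick, tapered tip) reaches 10 mm into the plate, so the arm is locked until it is lifted more than 10 mm. The spring pushes down with 3.3 N at home, 5.9 N at the stop. Let down between holes, the tip slides on the plate (lift 0.010) and snaps into a hole when the arm brings it within about 3 mm.
- ring_center (a point): Centre of the pull ring, 140 mm from the swing axis: an upright ring of 5 mm wire fixed on the pin, 50 mm inside, 60 mm outside, across the arm, so that its opening faces along the arm. It turns with the arm and rises with the pin. With the pin home: centre 116 mm above the table, inside edge 91 mm at the bottom, 141 mm at the top. Its x axis points along the arm to the pivot, z up.
- housing_top (a point): Top centre of the pin housing below the ring (26 mm across, top 72 mm above the table) at the near end of the arm. From it a flat bar, 22 mm wide, its top 48 mm above the table, runs to the pivot hub (40 mm across, 121 mm high). So a fingertip slanting down through the ring towards the pivot has free space for 115 mm behind the ring. There is nothing in front of the ring.
- spout (a point): Lower end of the spout tube (26 mm diameter), on its centre line, 90 mm above the table, on the arm 130 mm from the swing axis, opposite the ring. Its bar is 106 to 116 mm above the table; the funnel on top is 60 mm wide and reaches 160 mm.
- jar_open_rim (a point): Centre of the mouth of the open jar: white, no lid, 40 mm in diameter, 56 mm tall, its rim 68 mm above the table (22 mm below the spout). It stands on one of the two places next to the middle one.
- jar_open: The open jar itself. Origin: centre of its underside.
- jar_a: A closed white jar with a black screw lid, 40 mm in diameter, 66 mm tall, standing on the fixture; leave it standing. Origin: centre of its underside.
- jar_b: Another closed white jar with a black screw lid, 40 mm in diameter, 66 mm tall, standing on the fixture; leave it standing. Origin: centre of its underside.
- jar_c: A third closed white jar with a black screw lid, 40 mm in diameter, 66 mm tall, standing on the fixture; leave it standing. Origin: centre of its underside.
- tub: Small empty white cup, 72 mm in diameter, 50 mm tall, on the table beyond the jars (a bystander). Origin: centre of its underside.
- wrench: Steel spanner 150 mm long lying on the table between the robot and the fixture (a bystander).
- loose_cap: Black jar lid, 42 mm in diameter, 14 mm tall, on the table at the far side of the fixture (a bystander).
- spray: White bottle, 60 mm in diameter, 150 mm tall, standing on the table farther to the left (a bystander).
Things that resemble listed ones, but are neither listed nor needed, are in the scene too. What is shaped like the jar_open but orange or yellow is not meant.

How it is judged:
By the outcome, as a careful person would: the job done as asked, in the order asked, and still so for the second after the job is handed in, with the robot touching nothing.
It also fails if it takes over 42 s, if anything falls off the work surface, if the arm or the gripper's body presses on something with over 40 N, if the wrist force passes 120 N, or if a joint passes its speed limit or range.

## Working session

There is one attempt and no reset: what is moved stays moved. The work goes in short steps, Python scripts to look and compute and a tool call to move; the robot and the scene stay as the last step left them, time stands still between calls to the robot, and variables do not carry over. Pictures are saved under pics/ and viewed, at most 11 in all, crops included, and the job is handed in when it is done.

Besides the shell and the picture viewer there is one more tool, called after ">>>" as name([rows], argument=value, ...), one row to a line, values as JSON. servo_tool: Moves the arm, as the interface text tells. Its arguments: {"type":"object","properties":{"increments":{"type":"array"},"force":{"type":"number"}},"required":["increments"]}

```bash
mkdir -p pics
cat > h.py <<'E'
import numpy as np, cv2
from plant import *
from scipy.spatial.transform import Rotation as R
def cam(n):
    p=camera_params(n); M=R.from_rotvec(p['rvec']).as_matrix(); return p,M,np.array(p['tvec'])
def pt(n,u,v,d):
    p,M,t=cam(n); c=np.array([(u-p['cx'])/p['fx']*d,(v-p['cy'])/p['fy']*d,d]); return M.T@(c-t)
def ray(n,u,v,z):
    p,M,t=cam(n); o=-M.T@t; r=M.T@np.array([(u-p['cx'])/p['fx'],(v-p['cy'])/p['fy'],1]); return o+r*(z-o[2])/r[2]
def proj(n,X):
    p,M,t=cam(n); c=M@np.array(X)+t; return p['cx']+p['fx']*c[0]/c[2],p['cy']+p['fy']*c[1]/c[2]
def snap(n,name):
    im,d=read_camera(n); cv2.imwrite(f'pics/{name}.png',im[:,:,::-1]); np.save(f'pics/{name}.npy',d); return im,d
E
python3 -c "
from h import *
for n in ('top','side'):
    snap(n,n+'0'); p,M,t=cam(n); print(n,p['fx'],-M.T@t,M[2])
print(read_state())"
```

```text
top 499.5683995917256 [0.48739331 0.12943296 0.99339655] [ 0.13383093  0.01640589 -0.99086837]
side 522.960317052842 [0.40226188 0.81163747 0.84862125] [ 0.17663757 -0.64927318 -0.73975909]
{'t': 0.1, 'q': array([-1.34040640e+00,  1.31142344e-01,  1.48915249e+00,  9.47458565e-06,
        1.52301283e+00, -8.53966439e-02]), 'dq': array([ 0.00033052, -0.00096945, -0.00389157,  0.00035476,  0.00254671,
       -0.00022275]), 'joint_torque': array([ 1.89721459e-04, -5.61343718e+01, -4.93095267e+01,  7.70027633e-02,
        2.91366497e-02, -4.55204463e-05]), 'tool_pos': array([ 0.18631795, -0.57012941,  0.40376804]), 'orientation': array([-3.10082374e+00, -4.93708120e-01,  1.80205260e-04]), 'force': array([0.48646035, 0.24232699, 0.03821999]), 'wrist_torque': array([-0.04279988,  0.01740435,  0.04357009]), 'gripper_force': 0.0, 'opening': 0.09294857497055045}
```

View pics/top0.png

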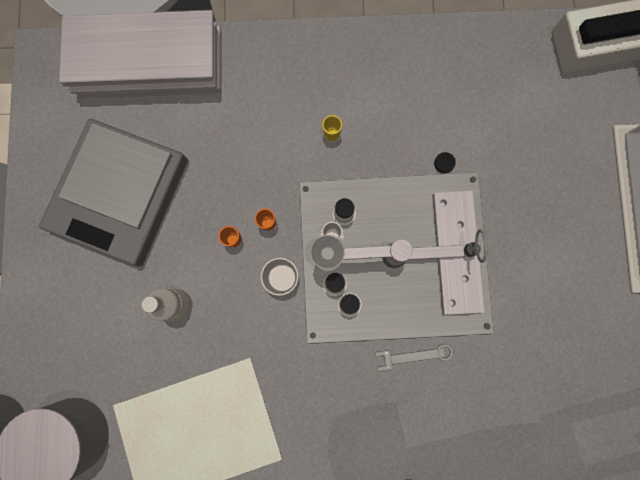

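View pics/side0.png

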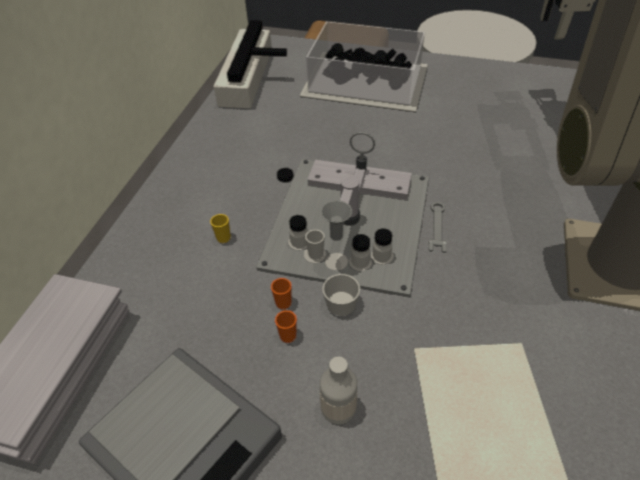

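The top view shows the fixture with its ring at about (480,246). The open jar at (332,232) is on the far side of the spout (330,252), so the spout goes to the fixture's -y, which is a swing of -0.384, and the ring moves towards the robot. In the side view the ring is at (362,143).

```bash
cat > m.py <<'E'
from h import *
for n,c in (('top',[(306,188),(473,180),(487,326),(313,336)]),('side',[(306,163),(426,178),(408,288),(265,264)])):
    P=np.array([ray(n,*q,0.013) for q in c]); print(n,P.round(4).tolist(),P.mean(0).round(4))
def tri(a,b):
    A=[];B=[]
    for n,q in (('top',a),('side',b)):
        p,M,t=cam(n); o=-M.T@t; r=M.T@np.array([(q[0]-p['cx'])/p['fx'],(q[1]-p['cy'])/p['fy'],1]); r/=np.linalg.norm(r)
        N=np.eye(3)-np.outer(r,r); A.append(N);B.append(N@o)
    return np.linalg.lstsq(np.vstack(A),np.hstack(B),rcond=None)[0]
print('ring',tri((480.5,246),(362,143)),'hub',tri((401,250),(351,181)))
for k in ('top','side'):
    im=cv2.imread(f'pics/{k}0.png'); x,y=(430,180) if k=='top' else (300,120)
    cv2.imwrite(f'pics/{k}0c.png',cv2.resize(im[y:y+100,x:x+130],None,fx=6,fy=6,interpolation=cv2.INTER_CUBIC))
E
python3 m.py
```

```text
top [[0.7187, 0.1776, 0.013], [0.724, -0.1567, 0.013], [0.4362, -0.1639, 0.013], [0.4264, 0.171, 0.013]] [0.5763 0.007  0.013 ]
side [[0.7228, -0.1531, 0.013], [0.4262, -0.1665, 0.013], [0.4183, 0.1705, 0.013], [0.7148, 0.1797, 0.013]] [0.5705 0.0076 0.013 ]
ring [ 0.57973969 -0.13170532  0.11593259] hub [0.57479732 0.00869564 0.12350098]
```

View pics/top0c.png

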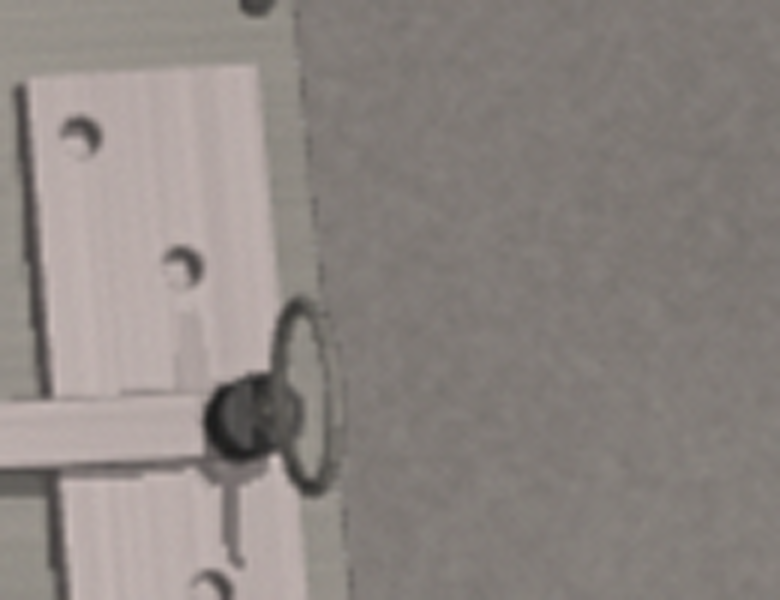

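View pics/side0c.png

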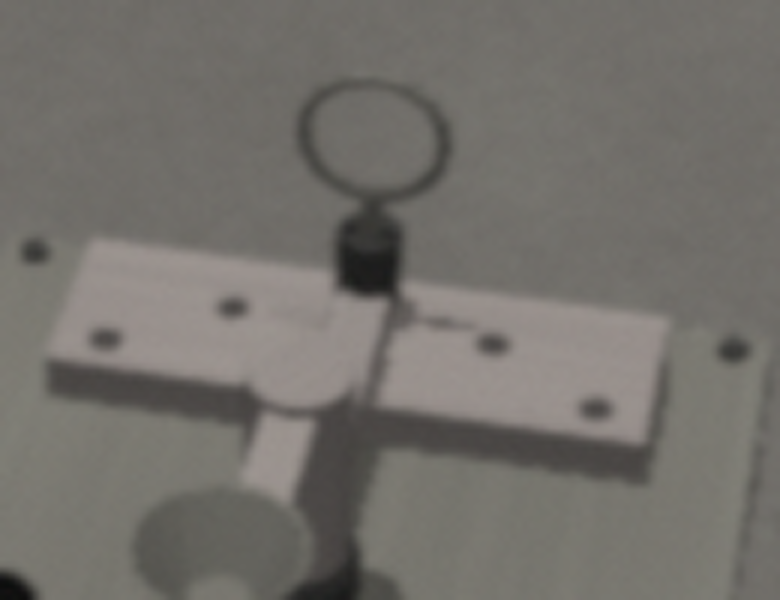

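The crops put the ring centre at top (481.3,246.0) and side (362.3,143.3), with the ring facing along the arm. I plan to put the closed fingers, 35 x 15 mm, through the 50 mm ring at a 40° slant.

```bash
cat >> m.py <<'E'
print('ring2',tri((481.3,246),(362.3,143.3)), 'hole top', ray('top',430+180/6,180+268/6,.03),ray('top',430+212/6,180+585/6,.03),ray('side',300+232/6,120+306/6,.03),ray('side',300+492/6,120+344/6,.03))
E
python3 m.py | grep ring2
cat >> h.py <<'E'
AX=np.array([0.5735,0.0075])
def goal(th,zc,e,a=np.radians(40),C=None,yaw0=np.pi/2+0.024):
    "th arm angle; zc height of tool axis in ring plane; e m of finger beyond it"
    d=np.array([np.cos(yaw0+th),np.sin(yaw0+th)])
    c=AX-0.14*d if C is None else np.array(C)
    z=np.array([*(d*np.cos(a)),-np.sin(a)]); y=np.array([d[1],-d[0],0]); x=np.cross(y,z)
    return np.array([*c,zc])-z*(.186-e), np.c_[x,y,z]
def inc(g,start=None):
    s=read_state() if start is None else None
    p0,R0=(s['tool_pos'],R.from_rotvec(s['orientation']).as_matrix()) if s else start
    return ((R0.T@(g[0]-p0))*1000).round(1).tolist(), R.from_matrix(R0.T@g[1]).as_rotvec().round(3).tolist()
E
python3 -c "
from h import *
g=goal(0,.116,-.07);print(g,inc(g))"
```

```text
ring2 [ 0.57968795 -0.13384633  0.11354234] hole top [ 0.63207205 -0.12060573  0.03      ] [ 0.52956555 -0.12414935  0.03      ] [ 0.63173068 -0.12308711  0.03      ] [ 0.52675118 -0.12474753  0.03      ]
(array([ 0.5815658 , -0.32851058,  0.28055363]), array([[-0.01542542,  0.99971201, -0.0183833 ],
       [ 0.6426025 ,  0.0239977 ,  0.76582383],
       [ 0.76604444,  0.        , -0.64278761]])) ([450.7, -106.7, 123.5], [0.555, 0.746, -1.193])
```

>>> servo_tool([
  {"slide": [30, -7, 8], "dr": [0.037, 0.05, -0.08], "jaw": 1},
  {"slide": [60, -14, 16], "dr": [0.074, 0.1, -0.16], "jaw": 1},
  {"slide": [90, -21, 25], "dr": [0.111, 0.149, -0.239], "jaw": 1},
  {"slide": [120, -28, 33], "dr": [0.148, 0.199, -0.318], "jaw": 1},
  {"slide": [150, -36, 41], "dr": [0.185, 0.249, -0.398], "jaw": 1},
  {"slide": [180, -43, 49], "dr": [0.222, 0.298, -0.477], "jaw": 1},
  {"slide": [210, -50, 58], "dr": [0.259, 0.348, -0.557], "jaw": 1},
  {"slide": [240, -57, 66], "dr": [0.296, 0.398, -0.636], "jaw": 1},
  {"slide": [270, -64, 74], "dr": [0.333, 0.448, -0.716], "jaw": 1},
  {"slide": [300, -71, 82], "dr": [0.37, 0.497, -0.795], "jaw": 1},
  {"slide": [330, -78, 91], "dr": [0.407, 0.547, -0.875], "jaw": 1},
  {"slide": [360, -85, 99], "dr": [0.444, 0.597, -0.954], "jaw": 1},
  {"slide": [390, -92, 107], "dr": [0.481, 0.647, -1.034], "jaw": 1},
  {"slide": [420, -100, 115], "dr": [0.518, 0.696, -1.113], "jaw": 1},
  {"slide": [450, -107, 123], "dr": [0.555, 0.746, -1.193], "jaw": 1},
  {"slide": [450, -107, 123], "dr": [0.555, 0.746, -1.193], "jaw": 1},
  {"slide": [450, -107, 123], "dr": [0.555, 0.746, -1.193], "jaw": 1},
  {"slide": [450, -107, 123], "dr": [0.555, 0.746, -1.193], "jaw": 1},
], force=5)

```text
t: 1.9
tool_pos: [0.5804, -0.3294, 0.2819]
orientation: [-1.681, -1.72, -0.781]
force: [-0.5, -0.1, -0.5]
opening: 0.0003
gripper_force: 0.0
```

```bash
sed -i 's/AX=np.array(\[0.5735,0.0075\])/AX=np.array([0.5756,0.007])/' h.py
python3 -c "
from h import *
s=read_state();print(s['t'],s['q'].round(2),s['tool_pos'],s['opening'],s['force'].round(1))
print(inc(goal(0,.116,-.03)))
tip=s['tool_pos']+R.from_rotvec(s['orientation']).as_matrix()[:,2]*.186
for n in('top','side'):print(n,proj(n,tip))
a,_=snap('top','t1');b,_=snap('side','s1')
cv2.imwrite('pics/v1.png',np.hstack([cv2.resize(a[180:310,420:550],(400,400)),cv2.resize(b[80:210,300:430],(400,400))])[:,:,::-1])"
```

```text
1.9 [-0.75  0.68  1.15  0.62  1.93 -0.74] [ 0.58039044 -0.3294253   0.28192716] 0.000257593175835947 [-0.5 -0.1 -0.5]
([-0.7, 3.3, 41.1], [0.0, 0.003, -0.001])
top (np.float64(522.3215290012491), np.float64(243.68102380041933))
side (np.float64(368.7341392441522), np.float64(112.0629365861881))
```

View pics/v1.png

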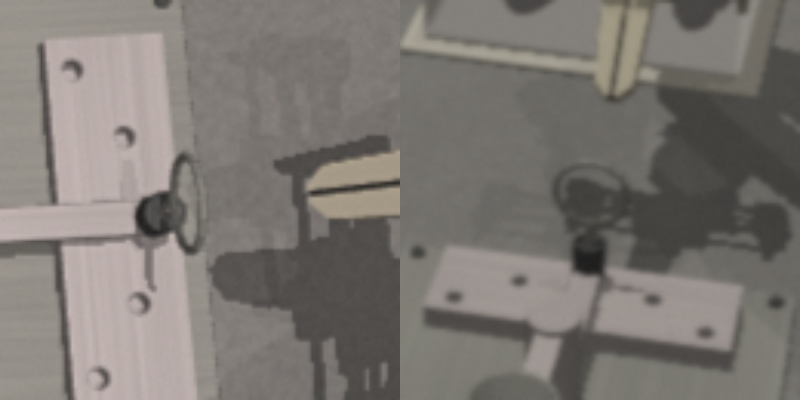

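The view shows the closed, tapered fingertip at top pixel (519,242) and side pixel (369,111), lined up with the ring. Next I insert it along the tool axis.

>>> servo_tool([
  {"slide": [-0.7, 2, 10], "dr": [0, 0.003, 0], "jaw": 1},
  {"slide": [-0.7, 2, 25], "dr": [0, 0.003, 0], "jaw": 1},
  {"slide": [-0.7, 2, 40], "dr": [0, 0.003, 0], "jaw": 1},
  {"slide": [-0.7, 2, 55], "dr": [0, 0.003, 0], "jaw": 1},
  {"slide": [-0.7, 2, 65], "dr": [0, 0.003, 0], "jaw": 1},
  {"slide": [-0.7, 2, 65], "dr": [0, 0.003, 0], "jaw": 1},
])

```text
t: 2.6
tool_pos: [0.5813, -0.278, 0.2379]
orientation: [-1.675, -1.717, -0.782]
force: [-0.2, 0.5, -0.1]
opening: 0.0007
gripper_force: 0.0
```

```bash
python3 -c "
from h import *
s=read_state();print(s['t'],s['tool_pos'],s['force'].round(1))
print(inc(goal(0,.116,.03)))
a,_=snap('top','t2');b,_=snap('side','s2')
cv2.imwrite('pics/v2.png',np.hstack([cv2.resize(a[200:290,440:530],(400,400)),cv2.resize(b[110:200,320:410],(400,400))])[:,:,::-1])"
```

```text
2.6 [ 0.58133677 -0.27795822  0.23785121] [-0.2  0.5 -0.1]
([-0.2, 1.2, 33.4], [-0.002, -0.003, -0.001])
```

View pics/v2.png

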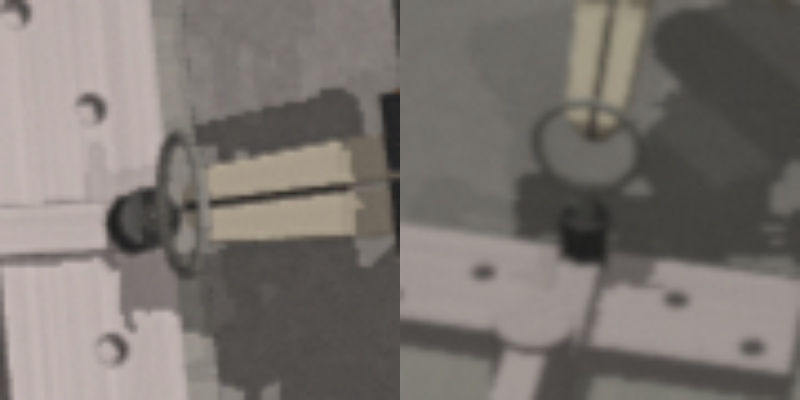

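The tip is entering the ring, centred to within a few mm, with no contact. I insert another 33 mm, then lift straight up.

>>> servo_tool([
  {"slide": [0, 0, 10], "dr": [0, 0, 0], "jaw": 1},
  {"slide": [0, 0, 20], "dr": [0, 0, 0], "jaw": 1},
  {"slide": [0, 0, 30], "dr": [0, 0, 0], "jaw": 1},
  {"slide": [0, 0, 34], "dr": [0, 0, 0], "jaw": 1},
  {"slide": [0, 0, 34], "dr": [0, 0, 0], "jaw": 1},
  {"slide": [0, 0, 34], "dr": [0, 0, 0], "jaw": 1},
])

```text
t: 3.3
tool_pos: [0.5811, -0.2535, 0.2176]
orientation: [-1.677, -1.719, -0.783]
force: [-0.1, 0.4, 0.0]
opening: 0.0005
gripper_force: 0.0
```

>>> servo_tool([
  {"slide": [1, 0, -0.8], "dr": [0, 0, 0], "jaw": 1},
  {"slide": [2.3, 0, -1.9], "dr": [0, 0, 0], "jaw": 1},
  {"slide": [3.8, 0, -3.2], "dr": [0, 0, 0], "jaw": 1},
  {"slide": [5.4, 0, -4.5], "dr": [0, 0, 0], "jaw": 1},
  {"slide": [6.9, 0, -5.8], "dr": [0, 0, 0], "jaw": 1},
  {"slide": [8.4, 0, -7.1], "dr": [0, 0, 0], "jaw": 1},
  {"slide": [10, 0, -8.4], "dr": [0, 0, 0], "jaw": 1},
  {"slide": [11.5, 0, -9.6], "dr": [0, 0, 0], "jaw": 1},
  {"slide": [11.5, 0, -9.6], "dr": [0, 0, 0], "jaw": 1},
  {"slide": [11.5, 0, -9.6], "dr": [0, 0, 0], "jaw": 1},
])

```text
t: 4.3
tool_pos: [0.581, -0.2535, 0.2324]
orientation: [-1.678, -1.719, -0.783]
force: [1.3, -2.1, -5.6]
opening: 0.0003
gripper_force: 2.2
```

```bash
python3 -c "
from h import *
s=read_state();print(s['t'],s['tool_pos'],s['force'].round(1),s['wrist_torque'].round(2))
print(inc(goal(0,.131,.03)))
a,_=snap('top','t3');b,_=snap('side','s3')
cv2.imwrite('pics/v3.png',np.hstack([cv2.resize(a[200:290,440:530],(400,400)),cv2.resize(b[110:200,320:410],(400,400))])[:,:,::-1])"
```

```text
4.3 [ 0.58100571 -0.25353958  0.23241855] [ 1.3 -2.1 -5.6] [-1.11 -0.2  -0.02]
([-0.2, 0.8, 1.6], [-0.0, -0.001, 0.0])
```

View pics/v3.png

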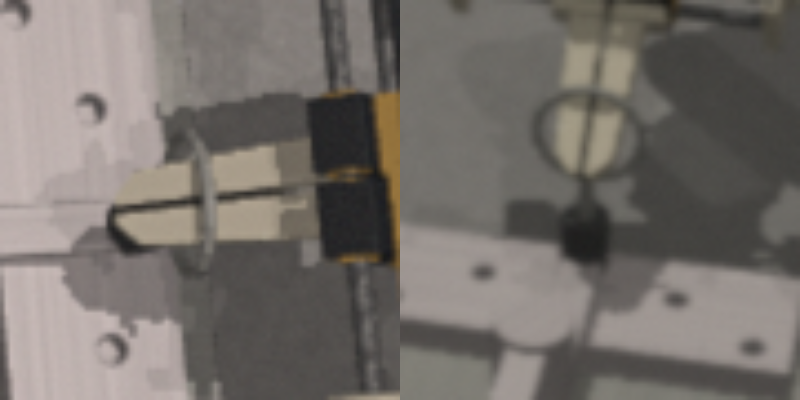

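The ring has risen about 7 mm (side crop row 145 to 135) and the tip is well through it. It needs about 9 mm more.

>>> servo_tool([
  {"slide": [1.5, 0, -1.3], "dr": [0, 0, 0], "jaw": 1},
  {"slide": [3.1, 0, -2.6], "dr": [0, 0, 0], "jaw": 1},
  {"slide": [4.6, 0, -3.9], "dr": [0, 0, 0], "jaw": 1},
  {"slide": [6.1, 0, -5.1], "dr": [0, 0, 0], "jaw": 1},
  {"slide": [6.9, 0, -5.8], "dr": [0, 0, 0], "jaw": 1},
  {"slide": [6.9, 0, -5.8], "dr": [0, 0, 0], "jaw": 1},
  {"slide": [6.9, 0, -5.8], "dr": [0, 0, 0], "jaw": 1},
])

```text
t: 5.1
tool_pos: [0.581, -0.2535, 0.2414]
orientation: [-1.677, -1.719, -0.783]
force: [0.6, -1.6, -5.2]
opening: 0.0002
gripper_force: 2.5
```

```bash
python3 -c "
from h import *
s=read_state();print(s['t'],s['q'].round(2),s['tool_pos'],s['force'].round(1))
im,d=snap('side','s4')
def ringrow(k):
    g=cv2.imread(f'pics/{k}.png',0).astype(int)[110:170,336:370]; return g
p0=s['tool_pos'];R0=R.from_rotvec(s['orientation']).as_matrix()
ax=np.array([*AX,0]) 
for th in (-.1,-.2,-.3,-.37,-.384):
    Q=R.from_rotvec([0,0,th]).as_matrix(); print(th,inc((Q@(p0-ax)+ax,Q@R0)))
b=cv2.resize(im[110:200,320:410],(400,400));o=cv2.imread('pics/side0.png')[:,:,::-1]
cv2.imwrite('pics/v4.png',np.hstack([cv2.resize(o[110:200,320:410],(400,400)),b])[:,:,::-1])"
```

```text
5.1 [-0.67  0.61  1.33  0.65  1.8  -0.74] [ 0.58101969 -0.25348363  0.241431  ] [ 0.6 -1.6 -5.2]
-0.1 ([0.9, -26.0, 1.1], [-0.077, -0.0, 0.064])
-0.2 ([3.5, -51.7, 4.1], [-0.153, -0.0, 0.128])
-0.3 ([7.7, -76.9, 9.1], [-0.23, -0.0, 0.193])
-0.37 ([11.5, -94.1, 13.8], [-0.284, -0.0, 0.237])
-0.384 ([12.4, -97.5, 14.8], [-0.294, -0.0, 0.246])
```

View pics/v4.png

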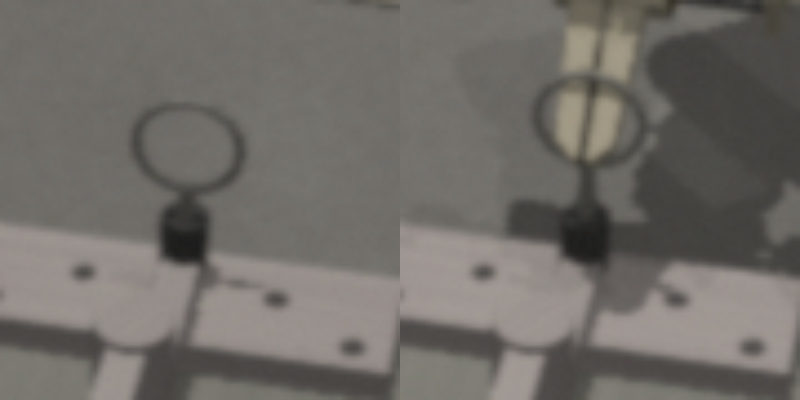

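The ring top went from crop row 103 to 77, which is about 17–20 mm of lift. The pin is clear and below the stop, so I swing clockwise along the arc.

>>> servo_tool([
  {"slide": [0.1, -5.2, 0.1], "dr": [-0.015, 0, 0.013], "jaw": 1},
  {"slide": [0.2, -10.4, 0.2], "dr": [-0.031, 0, 0.026], "jaw": 1},
  {"slide": [0.3, -15.6, 0.4], "dr": [-0.046, 0, 0.038], "jaw": 1},
  {"slide": [0.6, -20.8, 0.7], "dr": [-0.061, 0, 0.051], "jaw": 1},
  {"slide": [0.9, -26, 1.1], "dr": [-0.077, 0, 0.064], "jaw": 1},
  {"slide": [1.3, -31.2, 1.5], "dr": [-0.092, 0, 0.077], "jaw": 1},
  {"slide": [1.7, -36.3, 2.0], "dr": [-0.107, 0, 0.09], "jaw": 1},
  {"slide": [2.2, -41.5, 2.6], "dr": [-0.123, 0, 0.103], "jaw": 1},
  {"slide": [2.8, -46.6, 3.3], "dr": [-0.138, 0, 0.116], "jaw": 1},
  {"slide": [3.5, -51.7, 4.1], "dr": [-0.153, 0, 0.128], "jaw": 1},
  {"slide": [4.2, -56.8, 4.9], "dr": [-0.169, 0, 0.141], "jaw": 1},
  {"slide": [5, -61.8, 5.9], "dr": [-0.184, 0, 0.154], "jaw": 1},
  {"slide": [5.8, -66.9, 6.9], "dr": [-0.199, 0, 0.167], "jaw": 1},
  {"slide": [6.7, -71.9, 8], "dr": [-0.215, 0, 0.18], "jaw": 1},
  {"slide": [7.7, -76.9, 9.1], "dr": [-0.23, 0, 0.193], "jaw": 1},
  {"slide": [8.7, -81.8, 10.4], "dr": [-0.245, 0, 0.206], "jaw": 1},
  {"slide": [9.8, -86.7, 11.7], "dr": [-0.261, 0, 0.218], "jaw": 1},
  {"slide": [10.9, -91.6, 13], "dr": [-0.276, 0, 0.231], "jaw": 1},
  {"slide": [11.5, -94.1, 13.8], "dr": [-0.284, 0, 0.237], "jaw": 1},
  {"slide": [11.5, -94.1, 13.8], "dr": [-0.284, 0, 0.237], "jaw": 1},
])

```text
t: 7.15
tool_pos: [0.4861, -0.2377, 0.2414]
orientation: [-2.026, -1.423, -0.947]
force: [-1.1, -0.8, -5.9]
opening: 0.0004
gripper_force: 2.5
```

```bash
python3 -c "
from h import *
s=read_state();print(s['t'],s['q'].round(2),s['tool_pos'],s['force'].round(1))
a,_=snap('top','t5');b,_=snap('side','s5')
# spout funnel centre / hub expected positions
for th in (0,-.35,-.384):
    d=np.array([np.cos(np.pi/2+.024+th),np.sin(np.pi/2+.024+th)])
    print(th,[np.round(proj('top',[*(AX+r*d),z]),1).tolist() for r,z in ((.13,.16),(-.14,.072))],[np.round(proj('side',[*(AX+r*d),z]),1).tolist() for r,z in ((.13,.16),(-.14,.116))])
cv2.imwrite('pics/v5.png',np.hstack([cv2.resize(a[170:350,290:530],(480,360)),cv2.resize(b[110:290,280:440],(320,360))])[:,:,::-1])"
```

```text
7.15 [-0.8   0.3   1.74  0.76  1.58 -0.64] [ 0.48608458 -0.2376507   0.24143816] [-1.1 -0.8 -5.9]
0 [[327.5, 252.4], [474.3, 249.3]] [[336.3, 210.8], [362.3, 142.7]]
-0.35 [[330.7, 225.9], [472.1, 275.6]] [[314.2, 204.4], [382.6, 147.7]]
-0.384 [[331.5, 223.5], [471.4, 278.1]] [[312.3, 203.5], [384.5, 148.4]]
```

View pics/v5.png

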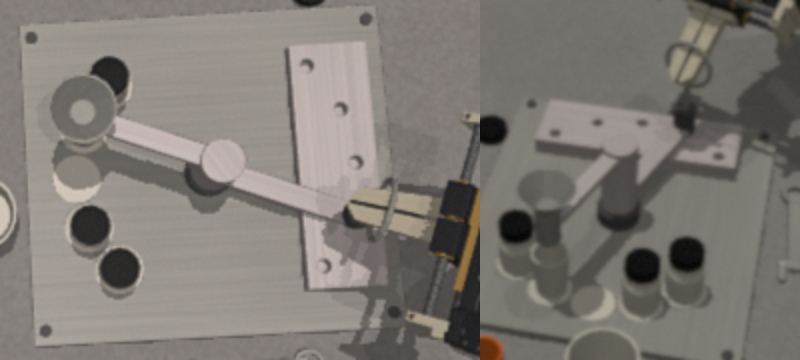

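The spout now stands over the open jar: the funnel is at about (331.5,225) in the top view. I'll measure the swing angle by comparing funnel circle fits before and after.

```bash
python3 -c "
from h import *
P={}
for k in ('top0','t5'):
    g=cv2.resize(cv2.imread(f'pics/{k}.png',0)[195:290,300:430],None,fx=6,fy=6,interpolation=cv2.INTER_CUBIC)
    for nm,lo,hi,z in (('fun',92,125,.16),('hub',58,78,.121)):
        c=cv2.HoughCircles(g,cv2.HOUGH_GRADIENT,1,300,param1=80,param2=15,minRadius=lo,maxRadius=hi)
        if c is None: print(k,nm,None); continue
        for u,v,r in c[0][:3]:
            u=300+(u+.5)/6-.5; v=195+(v+.5)/6-.5
            X=ray('top',u,v,z); print(k,nm,round(u,1),round(v,1),round(r/6,1),X.round(4), 'ang',np.arctan2(*(X[:2]-AX)[::-1])-np.pi/2)
"
```

```text
top0 fun None
top0 hub 344.0 207.8 10.0 [0.655  0.1057 0.121 ] ang -0.6777357130913145
top0 hub 334.8 282.5 10.1 [0.5235 0.1261 0.121 ] ang 0.4122177264636042
top0 hub 401.7 249.8 11.2 [0.5771 0.0074 0.121 ] ang -1.3120066073665402
t5 fun 330.8 224.0 16.1 [0.6205 0.1299 0.16  ] ang -0.35038855361029464
t5 hub 334.7 282.0 9.8 [0.5244 0.1263 0.121 ] ang 0.40523264952162696
t5 hub 401.0 250.0 10.7 [0.5768 0.0086 0.121 ] ang -0.6629630094694757
t5 hub 343.5 210.0 12.2 [0.6512 0.1067 0.121 ] ang -0.6484937608959582
```

>>> servo_tool([
  {"slide": [0, -1.3, 0], "dr": [-0.004, 0, 0.003], "jaw": 1},
  {"slide": [0, -2.6, 0], "dr": [-0.008, 0, 0.006], "jaw": 1},
  {"slide": [0, -2.6, 0], "dr": [-0.008, 0, 0.006], "jaw": 1},
  {"slide": [-1.1, -2.6, 1], "dr": [-0.008, 0, 0.006], "jaw": 1},
  {"slide": [-2.3, -2.6, 1.9], "dr": [-0.008, 0, 0.006], "jaw": 1},
  {"slide": [-3.8, -2.6, 3.2], "dr": [-0.008, 0, 0.006], "jaw": 1},
  {"slide": [-5.4, -2.6, 4.5], "dr": [-0.008, 0, 0.006], "jaw": 1},
  {"slide": [-6.9, -2.6, 5.8], "dr": [-0.008, 0, 0.006], "jaw": 1},
  {"slide": [-8.4, -2.6, 7.1], "dr": [-0.008, 0, 0.006], "jaw": 1},
  {"slide": [-10, -2.6, 8.4], "dr": [-0.008, 0, 0.006], "jaw": 1},
  {"slide": [-11.5, -2.6, 9.6], "dr": [-0.008, 0, 0.006], "jaw": 1},
  {"slide": [-13, -2.6, 10.9], "dr": [-0.008, 0, 0.006], "jaw": 1},
  {"slide": [-14.6, -2.6, 12.2], "dr": [-0.008, 0, 0.006], "jaw": 1},
  {"slide": [-16.1, -2.6, 13.5], "dr": [-0.008, 0, 0.006], "jaw": 1},
  {"slide": [-17.6, -2.6, 14.8], "dr": [-0.008, 0, 0.006], "jaw": 1},
  {"slide": [-17.6, -2.6, 14.8], "dr": [-0.008, 0, 0.006], "jaw": 1},
])

```text
t: 8.85
tool_pos: [0.4841, -0.2367, 0.2183]
orientation: [-2.034, -1.415, -0.951]
force: [-0.8, 0.3, -1.9]
opening: 0.0003
gripper_force: 0.0
```

```bash
python3 -c "
from h import *
s=read_state();print(s['t'],s['tool_pos'],s['force'].round(1),inc(goal(-.384,.116,.03)))
a,_=snap('top','t6');b,_=snap('side','s6')
d=np.array([np.cos(np.pi/2+.024-.384),np.sin(np.pi/2+.024-.384)]);c=AX-.14*d
for z in(.116,.126,.086,.146):print(z,proj('side',[*c,z]),[ (v-w)*k for v,w,k in zip(proj('side',[*c,z]),(340,110),(4.44,4.44))])
b5=cv2.imread('pics/s5.png')[:,:,::-1]
cv2.imwrite('pics/v6.png',np.hstack([cv2.resize(a[200:320,440:530],(300,400)),cv2.resize(b[110:200,340:430],(400,400))])[:,:,::-1])"
```

```text
8.85 [ 0.48413637 -0.23671345  0.21832218] [-0.8  0.3 -1.9] ([-1.1, -0.3, 1.9], [-0.003, -0.002, 0.004])
0.116 (np.float64(384.4685878708519), np.float64(148.42872688331335)) [np.float64(197.44053014658235), np.float64(170.62354736191128)]
0.126 (np.float64(384.75589366675405), np.float64(144.8346137531338)) [np.float64(198.71616788038799), np.float64(154.66568506391405)]
0.086 (np.float64(383.6280388057573), np.float64(158.94375468472052)) [np.float64(193.70849229756237), np.float64(217.31027080015912)]
0.146 (np.float64(385.3416020821023), np.float64(137.50756941193032)) [np.float64(201.31671324453436), np.float64(122.13360818897063)]
```

View pics/v6.png

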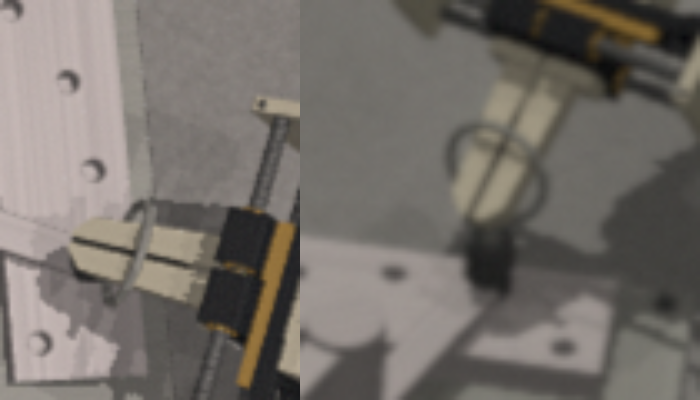

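The ring centre is at side crop (197,173), against (197,171) expected for a pin fully home at the next hole. There is still about 2 N on the tool, so the finger is just touching the ring. I lower it a little more to release it.

>>> servo_tool([
  {"slide": [-1.1, 0, 1], "dr": [0, 0, 0], "jaw": 1},
  {"slide": [-2.3, 0, 1.9], "dr": [0, 0, 0], "jaw": 1},
  {"slide": [-3.8, 0, 3.2], "dr": [0, 0, 0], "jaw": 1},
  {"slide": [-3.8, 0, 3.2], "dr": [0, 0, 0], "jaw": 1},
  {"slide": [-3.8, 0, 3.2], "dr": [0, 0, 0], "jaw": 1},
])

```text
t: 9.45
tool_pos: [0.4841, -0.2368, 0.2134]
orientation: [-2.034, -1.415, -0.951]
force: [-0.1, -0.1, -0.3]
opening: 0.0008
gripper_force: 0.0
```

```bash
python3 -c "
from h import *
s=read_state();print(s['t'],s['tool_pos'],s['force'].round(1),s['wrist_torque'].round(2),inc(goal(-.384,.116,.03)))"
```

```text
9.45 [ 0.48410282 -0.23684275  0.21340553] [-0.1 -0.1 -0.3] [-0.3   0.13 -0.  ] ([2.8, -0.3, -1.1], [-0.003, -0.002, 0.004])
```

The finger is free now, so I withdraw straight back along the tool axis.

>>> servo_tool([
  {"slide": [1.5, 0, -1.3], "dr": [0, 0, 0], "jaw": 1},
  {"slide": [1.5, 0, -10], "dr": [0, 0, 0], "jaw": 1},
  {"slide": [1.5, 0, -20], "dr": [0, 0, 0], "jaw": 1},
  {"slide": [1.5, 0, -35], "dr": [0, 0, 0], "jaw": 1},
  {"slide": [1.5, 0, -50], "dr": [0, 0, 0], "jaw": 1},
  {"slide": [1.5, 0, -70], "dr": [0, 0, 0], "jaw": 1},
  {"slide": [1.5, 0, -90], "dr": [0, 0, 0], "jaw": 1},
  {"slide": [1.5, 0, -115], "dr": [0, 0, 0], "jaw": 1},
  {"slide": [1.5, 0, -135], "dr": [0, 0, 0], "jaw": 1},
  {"slide": [1.5, 0, -135], "dr": [0, 0, 0], "jaw": 1},
  {"slide": [1.5, 0, -135], "dr": [0, 0, 0], "jaw": 1},
])

```text
t: 10.55
tool_pos: [0.4481, -0.3336, 0.3016]
orientation: [-2.036, -1.415, -0.952]
force: [0.3, -0.3, -0.3]
opening: 0.0005
gripper_force: 0.0
```

```bash
python3 -c "
from h import *
s=read_state();print(s['t'],s['tool_pos'],s['force'].round(1))
a,_=snap('top','t7');b,_=snap('side','s7')
cv2.imwrite('pics/v7.png',np.hstack([cv2.resize(a[170:350,290:530],(480,360)),cv2.resize(b[110:200,340:420],(320,360))])[:,:,::-1])
d=np.array([np.cos(np.pi/2+.024-.384),np.sin(np.pi/2+.024-.384)]);c=AX-.14*d
for z in(.091,.141,.116):print(z,[((v-w)*4).round(0) for v,w in zip(proj('side',[*c,z]),(340,110))])"
```

```text
10.55 [ 0.44811405 -0.33361278  0.30161101] [ 0.3 -0.3 -0.3]
0.091 [np.float64(175.0), np.float64(189.0)]
0.141 [np.float64(181.0), np.float64(117.0)]
0.116 [np.float64(178.0), np.float64(154.0)]
```

View pics/v7.png

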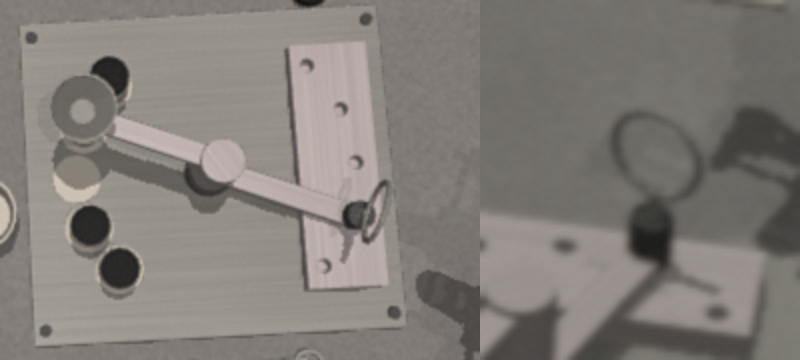

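The ring sits centred at crop (178,156), against (178,154) expected for a pin fully home. The spout is over the open jar, nothing else has moved and the robot is clear.

```bash
python3 -c "
from plant import *
print(close_job())"
```

```text
the job is handed in; nothing more can be done
None
```

The arm was swung one hole to the open jar's side (-0.384 rad), the ring let go with the pin home by the side view, the spout is over the open jar, and the job is handed in.

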